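# Clear and reset the tripped vial-cap press

## Robot

A 6-joint arm with a two-finger parallel gripper is mounted at the origin on a cart in front of the work surface, level with it; the furniture and walls round the work are solid. World frame = base frame: x ahead of the robot, y to its left, z up, the work surface at z = 0. Lengths are in m, angles in degrees, forces in N, time in s.
With the tool pointing down it reaches from about 0.35 to 0.875 m from the base axis. Payload 4.2 kg.
Tool frame: the origin (TCP) lies between the finger pads; the fingertips stand 14 mm ahead of it and the grasp point (between the pads) lies 5 mm behind it; z points along the fingers, y is the line along which they close (so a half turn about z gives the same grasp; the last joint's range is limited). The gripper opens to 87 mm and grips with 3 to 60 N. Pads are 19 mm wide; open, the fingers measure 117 mm over their backs; the gripper's body (75 mm by 190 mm) begins 51 mm behind the grasp point.
Start: joints at [-58.808, 22.042, 0.453, 0, -68.411, -14.817], TCP at [0.176, -0.6, 0.237] pointing down, gripper open.
Joint ranges: [-179.83, 179.83], [-69.29, 118.12], [-61.27, 80.66], [-181.25, 117.63], [-171.15, -9.14], [-177.46, 177.46]. Speed limits (degrees/s): [159.86, 159.86, 180, 180, 180, 180].

## Interface

Orientations are given as a 3x3 rotation matrix whose columns are the frame's x, y, z axes.
In Python, from station import * gives the robot as it stands. The module is installed in compiled form; this text tells all that it offers.
- The arm moves only by the tool play_rows, never from a script. Its argument "steps" is a list of rows, each an object of numbers: "ax", "ay", "az": the turn, a rotation vector about the tool's x, y, z in degrees; "dx", "dy", "dz": the shift along the tool's x, y, z in mm; "claw": the finger opening in mm, from 0 to 87. A call has 1 to 20 rows; each row shifts and turns the commanded pose from where the row before left it, along the tool's axes as they then stand; what a row does not reach is not made up. A row lasts 1/10 s, in which the tool goes at most 50 mm and 8.59 degrees, less where a joint would pass 70% of its speed; a pose out of reach is approached as far as the arm can. A call with a gripper value outside its range is refused whole. The fingers move at their own pace and stop on an object; the grip force is fixed at half the most. Time passes only in rows, so rows that do not move let the fingers close. It gives the time, the measured TCP pose, the force, the opening and the grip force at its end, in the units of the state.
- sense(): the state, without advancing time (a new reading comes with each control period).
- capture(name): name is "scene" or "side" or "wrist"; returns a dict with "frame" (384x512x3 uint8, blue, green, red), "range_z" (384x512 float32, m along the optical axis (not along the pixel's ray), 0 where there is no reading), "fx", "fy", "cx", "cy" (pixels), "xyz" and "rotation" of the camera in the world. Camera axes: x right, y down, z forward; pixel columns grow to the right and rows downward; lengths in m; the calibration is good to about 2 mm. A picture is of the moment at which its call begins.
- finish_job(): hands the job in; it is judged then, once.
The state is a dict: "time_s": time; "joints": joint angles; "joint_velocities": joint speeds; "effort": joint torques, N m; "tcp_pos": TCP position; "ee_rot": TCP orientation; "wrist_force": force on the tool from outside, world axes, zero at the start; "moment": the same for the moment, N m; "gripper_width": opening from 0.0 (shut) to 1.0 (fully open); "gripper_force": force on a finger pad.
Only numpy, scipy, OpenCV 4.12 (cv2) and the standard library are available. Lean on these libraries where they do the work, as an engineer would, in place of code of your own. Each camera call takes 0.05 s, during which the arm holds its last target. There are 200 camera calls.

## Task

The small vial-cap press has tripped. First push its red-handled lever right down to its stop and let it come all the way back up; then take the yellow-handled stylus out of its stand, reach its steel tip through the hole in the red-collared button station and press the sunken reset button fully down. Finish while still gripping the stylus and holding that button down; leave the blue-collared station's button unpressed and do not shift or knock over the tube rack, amber bottle, dark vial or timer.

Things in the scene. Friction and masses are not known exactly. Their poses are not given: they have to be found in the camera images.
- press: White bench vial-cap press, fixed to the worktop; base plate 200 x 140 x 14 mm, a column and head at its rear up to 160 mm high, lever pivot cheeks up to 218 mm. Origin: centre of the base's underside. Its -x axis is its front: the lever points that way, rising.
- lever_handle (a point): Centre of the lever's red round handle: a bar 24 mm in diameter, 90 mm long, level along the press's y axis. 293 mm above the worktop at rest, about 175 mm at the stop. It swings forward and down in the press's upright x-z plane on a 220 mm radius about lever_pivot. The closed fingertips can push it from above, or it can be pinched.
- lever_pivot (a point): Lever's pivot axis (level, along the press's y), 200 mm above the worktop; 65 mm behind the press's origin. Does not move.
- lever (a joint): Lever angle in rad: 0 = at rest, up (lever rises 25 degrees to the front); 0.55 = stop, fully down (about 6.5 degrees below level). A spring returns it to 0 in well under a second when let go; needs about 2 N at the handle to start and about 8 N at the stop. Counts as down above 0.50, as returned below 0.06.
- red_station: Grey push-button station 64 x 64 x 62 mm with a red raised collar on top and a red plate in front, fixed to the worktop: the reset of the press. Origin: centre of the underside, z up. The red station and the blue station can stand either way round.
- red_hole (a point): Centre of the 16 mm round hole in the red station's top face, 62 mm above the worktop. Top plate 8 mm thick, hollow below. A collar of 34 mm outer, 21 mm inner diameter stands 3 mm above that face around it. The button's 24 mm flat top lies 24 mm below this point.
- red_button (a joint): Travel of the sunken red reset button in m: 0 = up, 0.006 = fully down (stop). Springs back. Needs about 2.5 N to start and 5.5 N fully down. Counts as pressed above 0.0045.
- blue_station: Station of the same shape and size with a blue collar and front plate; belongs to the centrifuge: leave its button alone.
- blue_button (a joint): Travel of the blue station's sunken button in m, 0 = up; must stay up.
- stylus_stand: Aluminium block 50 x 50 mm on a black 70 x 70 x 3 mm foot, top 70 mm above the worktop, with an 11 mm hole through the block in which the stylus hangs upright; fixed to the worktop. Origin: centre of the underside.
- stylus: Stylus, about 0.04 kg: round steel shaft 7 mm in diameter and 65 mm long, then in line with it a square yellow handle 18 x 18 mm and 66 mm long. Origin: tip of the shaft; z runs from the tip to the handle's end (131 mm); x and y are square to the handle's flats. May lean a few degrees in its stand.
- stylus_grip (a point): Middle of the stylus's yellow handle, 98 mm from the tip. In the stand the handle's lower end rests on the stand's top (70 mm above the worktop), this point is 103 mm up, the handle's end 136 mm and the tip 5 mm.
- stylus_tip (a point): Tip of the stylus's steel shaft.
- rack_micro: Bystander: blue tube rack 56 x 136 x 52 mm with small tubes. Origin: centre of the underside.
- bottle_amber: Bystander: amber bottle with black cap, 54 mm in diameter, 120 mm high. Origin: centre of the underside.
- vial_black: Bystander: dark brown vial with black cap, 28 mm in diameter, 72 mm high. Origin: centre of the underside.
- timer: Bystander: white bench timer with a display and three keys, 70 x 66 x 21 mm. Origin: centre of the underside.

How it is judged:
By the outcome, as a careful person would: the job done as asked, in the order asked, and still so for the second after the job is handed in, while the arm keeps its last pose, push and grip.
It also fails if it takes over 59 s, if anything falls off the work surface, if the arm or the gripper's body presses on something with over 40 N, if the wrist force passes 120 N, or if a joint passes its speed limit or range.

## Working session

There is one attempt and no reset: what is moved stays moved. The work goes in short steps, Python scripts to look and compute and a tool call to move; the robot and the scene stay as the last step left them, time stands still between calls to the robot, and variables do not carry over. Pictures are saved under pics/ and viewed, at most 10 in all, crops included, and the job is handed in when it is done.

Besides the shell and the picture viewer there is one more tool, called after "Emit:" as name(argument=value, ...) on one line, values as JSON. play_rows: Moves the arm, as the interface text tells. Its arguments: {"type":"object","properties":{"steps":{"type":"array"}},"required":["steps"]}

```bash
mkdir -p pics; cat > h.py <<'E'
from station import *
import numpy as np, cv2, pickle
def snap(n,f):
    c=capture(n); cv2.imwrite(f'pics/{f}.png',c['frame']); pickle.dump(c,open(f'{f}.pkl','wb')); return c
def load(f): return pickle.load(open(f'{f}.pkl','rb'))
def cloud(c):
    z=c['range_z']; v,u=np.mgrid[:z.shape[0],:z.shape[1]]
    p=np.stack([(u-c['cx'])/c['fx']*z,(v-c['cy'])/c['fy']*z,z],-1)
    return p@np.array(c['rotation']).T+np.array(c['xyz'])
E
python3 - <<'E'
from h import *
s=sense(); print({k:np.round(v,3).tolist() for k,v in s.items()})
for n in('scene','side'):
    c=snap(n,n+'0'); print(n,c['fx'],c['cx'],c['cy'],c['xyz'],np.round(c['rotation'],3).tolist())
E
```

```text
{'time_s': 0.0, 'joints': [-58.811, 22.089, 0.38, -0.028, -68.41, -14.816], 'joint_velocities': [-0.012, -0.099, 0.011, -0.092, -0.006, 0.035], 'effort': [0.001, -39.067, 18.741, 4.22, 0.011, -0.0], 'tcp_pos': [0.176, -0.599, 0.235], 'ee_rot': [[-0.959, -0.282, -0.001], [-0.282, 0.959, 0.002], [0.0, 0.002, -1.0]], 'wrist_force': [0.214, -0.043, 0.397], 'moment': [0.025, -0.018, 0.057], 'gripper_force': 0.0, 'gripper_width': 1.001}
scene 482.4688274181443 247.2345127151056 189.6451706712604 [ 0.66086125 -0.67585501  1.53245784] [[0.982, 0.166, -0.093], [0.19, -0.858, 0.478], [-0.001, -0.487, -0.873]]
side 362.20801689496915 255.07038375544474 188.88102071382465 [ 0.52613183 -0.7586274   0.74079413] [[1.0, 0.004, 0.011], [-0.007, -0.572, 0.82], [0.01, -0.82, -0.572]]
```

View pics/scene0.png

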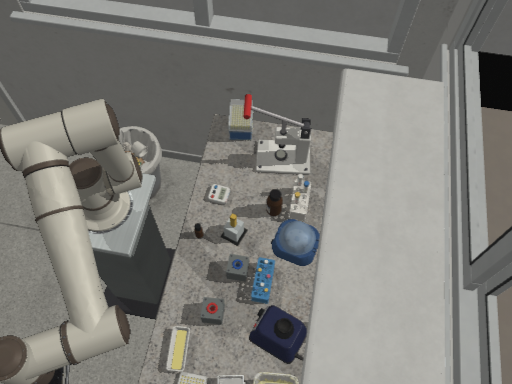

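View pics/side0.png

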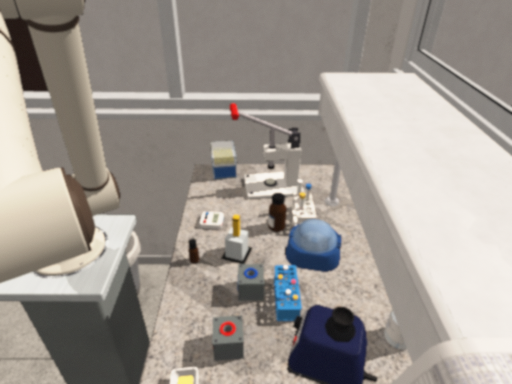

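The scene picture shows the red lever handle at about (248,106), the press (285,150), stylus (234,221), blue station (237,266), red station (213,310), rack (262,280), amber bottle (275,202), dark vial (199,231) and timer (218,194). A white shelf hangs over the far side. Next I'll measure these.

```bash
python3 - <<'E'
from h import *
for f in('scene0','side0'):
    c=load(f); P=cloud(c); hsv=cv2.cvtColor(c['frame'],cv2.COLOR_BGR2HSV); H,S,V=hsv[...,0],hsv[...,1],hsv[...,2]
    masks={'red':((H<8)|(H>172))&(S>150)&(V>90),'yel':(H>18)&(H<32)&(S>150)&(V>90),'blue':(H>105)&(H<125)&(S>140)&(V>60)}
    print(f)
    for k,m in masks.items():
        n,l,st,ce=cv2.connectedComponentsWithStats(m.astype(np.uint8))
        for i in range(1,n):
            if st[i,4]<12: continue
            p=P[(l==i)&(c['range_z']>0)]
            if len(p)==0: continue
            print(k,st[i].tolist(),'med',np.round(np.median(p,0),3),'min',np.round(np.percentile(p,3,axis=0),3),'max',np.round(np.percentile(p,97,axis=0),3))
    uv={'scene0':[(199,231),(218,194),(275,202),(262,280),(282,172),(305,130),(320,200),(360,150)],'side0':[(193,250),(211,219),(278,210),(270,190),(296,136),(400,120),(350,100)]}[f]
    for u,v in uv: print((u,v),np.round(P[v,u],3))
c=load('scene0');k=c['frame'][85:330,180:330];cv2.imwrite('pics/crop.png',cv2.resize(k,None,fx=2.4,fy=2.4,interpolation=cv2.INTER_CUBIC))
E
```

```text
scene0
red [244, 94, 8, 23, 136] med [0.47  0.306 0.303] min [0.457 0.265 0.298] max [0.481 0.346 0.309]
red [207, 303, 10, 10, 49] med [ 0.473 -0.302  0.065] min [ 0.461 -0.313  0.06 ] max [ 0.49  -0.286  0.071]
yel [231, 214, 5, 12, 37] med [ 0.487 -0.022  0.128] min [ 0.479 -0.025  0.085] max [ 0.492 -0.012  0.141]
blue [233, 260, 9, 9, 43] med [ 0.523 -0.146  0.064] min [ 0.511 -0.161  0.034] max [ 0.537 -0.134  0.072]
(199, 231) [ 0.373 -0.051  0.048]
(218, 194) [0.4   0.113 0.022]
(275, 202) [0.608 0.083 0.093]
(262, 280) [ 0.609 -0.161 -0.005]
(282, 172) [0.61  0.255 0.009]
(305, 130) [0.667 0.31  0.211]
(320, 200) [ 0.762  0.171 -0.002]
(360, 150) [0.831 0.151 0.37 ]
side0
red [230, 103, 9, 16, 94] med [0.473 0.285 0.303] min [0.459 0.262 0.29 ] max [0.484 0.338 0.306]
red [220, 322, 16, 14, 128] med [ 0.478 -0.301  0.065] min [ 0.462 -0.316  0.038] max [ 0.492 -0.287  0.068]
yel [300, 193, 5, 5, 15] med [0.677 0.111 0.115] min [0.672 0.107 0.108] max [0.682 0.118 0.117]
yel [233, 215, 7, 21, 118] med [ 0.487 -0.023  0.112] min [ 0.479 -0.027  0.078] max [ 0.495 -0.016  0.137]
blue [215, 168, 20, 9, 150] med [0.428 0.376 0.025] min [0.397 0.368 0.01 ] max [0.459 0.383 0.042]
blue [287, 232, 53, 38, 882] med [ 0.687 -0.082  0.048] min [ 0.629 -0.095  0.02 ] max [ 0.756 -0.036  0.066]
blue [244, 268, 13, 10, 60] med [ 0.527 -0.15   0.065] min [ 0.512 -0.162  0.061] max [ 0.539 -0.133  0.067]
(193, 250) [ 0.371 -0.053  0.048]
(211, 219) [0.402 0.115 0.017]
(278, 210) [0.606 0.076 0.084]
(270, 190) [0.593 0.279 0.013]
(296, 136) [0.673 0.313 0.206]
(400, 120) [0.895 0.073 0.371]
(350, 100) [0.8   0.204 0.372]
```

View pics/crop.png

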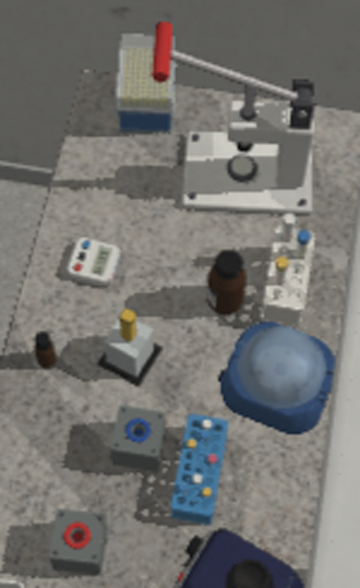

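The handle centre works out at about (0.470, 0.305, 0.293), with its top at 0.305 as expected. Collar centres are red (0.476, -0.301) and blue (0.525, -0.147), and the stylus is near (0.487, -0.021). First I'll turn the tool, rise, close the claw and go towards the lever.

Emit:
play_rows(steps=[{"az": -8.18, "dz": -18, "claw": 0}, {"az": -8.18, "dz": -18, "claw": 0}, {"az": -8.18, "dz": -18, "claw": 0}, {"az": -8.18, "dz": -18, "claw": 0}, {"az": -8.18, "dz": -18, "claw": 0}, {"az": -8.18, "dz": -18, "claw": 0}, {"az": -8.18, "dz": -18, "claw": 0}, {"az": -8.18, "dz": -18, "claw": 0}, {"az": -8.18, "dz": -18, "claw": 0}, {"dx": -38, "dy": -30, "claw": 0}, {"dx": -38, "dy": -30, "claw": 0}, {"dx": -38, "dy": -30, "claw": 0}, {"dx": -38, "dy": -30, "claw": 0}, {"dx": -38, "dy": -30, "claw": 0}, {"dx": -38, "dy": -30, "claw": 0}, {"dx": -38, "dy": -30, "claw": 0}, {"dx": -38, "dy": -30, "claw": 0}, {"dx": -38, "dy": -30, "claw": 0}, {"dx": -38, "dy": -30, "claw": 0}, {"dx": -38, "dy": -30, "claw": 0}])

```text
invalid input at $.steps[0]: expected keys ax, ay, az, dx, dy, dz, claw
```

Emit:
play_rows(steps=[{"ax": 0, "ay": 0, "az": -8.18, "dx": 0, "dy": 0, "dz": -18, "claw": 0}, {"ax": 0, "ay": 0, "az": -8.18, "dx": 0, "dy": 0, "dz": -18, "claw": 0}, {"ax": 0, "ay": 0, "az": -8.18, "dx": 0, "dy": 0, "dz": -18, "claw": 0}, {"ax": 0, "ay": 0, "az": -8.18, "dx": 0, "dy": 0, "dz": -18, "claw": 0}, {"ax": 0, "ay": 0, "az": -8.18, "dx": 0, "dy": 0, "dz": -18, "claw": 0}, {"ax": 0, "ay": 0, "az": -8.18, "dx": 0, "dy": 0, "dz": -18, "claw": 0}, {"ax": 0, "ay": 0, "az": -8.18, "dx": 0, "dy": 0, "dz": -18, "claw": 0}, {"ax": 0, "ay": 0, "az": -8.18, "dx": 0, "dy": 0, "dz": -18, "claw": 0}, {"ax": 0, "ay": 0, "az": -8.18, "dx": 0, "dy": 0, "dz": -18, "claw": 0}, {"ax": 0, "ay": 0, "az": 0, "dx": -38, "dy": -30, "dz": 0, "claw": 0}, {"ax": 0, "ay": 0, "az": 0, "dx": -38, "dy": -30, "dz": 0, "claw": 0}, {"ax": 0, "ay": 0, "az": 0, "dx": -38, "dy": -30, "dz": 0, "claw": 0}, {"ax": 0, "ay": 0, "az": 0, "dx": -38, "dy": -30, "dz": 0, "claw": 0}, {"ax": 0, "ay": 0, "az": 0, "dx": -38, "dy": -30, "dz": 0, "claw": 0}, {"ax": 0, "ay": 0, "az": 0, "dx": -38, "dy": -30, "dz": 0, "claw": 0}, {"ax": 0, "ay": 0, "az": 0, "dx": -38, "dy": -30, "dz": 0, "claw": 0}, {"ax": 0, "ay": 0, "az": 0, "dx": -38, "dy": -30, "dz": 0, "claw": 0}, {"ax": 0, "ay": 0, "az": 0, "dx": -38, "dy": -30, "dz": 0, "claw": 0}, {"ax": 0, "ay": 0, "az": 0, "dx": -38, "dy": -30, "dz": 0, "claw": 0}, {"ax": 0, "ay": 0, "az": 0, "dx": -38, "dy": -30, "dz": 0, "claw": 0}])

```text
time_s: 2.1
tcp_pos: [0.5069, -0.1797, 0.3983]
ee_rot: [[0.0, -1.0, -0.0], [-1.0, -0.0, 0.0], [-0.0, 0.0, -1.0]]
wrist_force: [1.1, -0.7, -0.2]
gripper_width: 0.006
gripper_force: 0.0
```

```bash
python3 - <<'E'
from h import *
c=snap('wrist','w1'); s=sense(); print(s['tcp_pos'],np.round(s['ee_rot'],3).tolist(),np.round(s['joints'],1)); print(c['xyz'],np.round(c['rotation'],3).tolist())
E
```

```text
[ 0.51085253 -0.17547142  0.39692028] [[0.005, -1.0, 0.0], [-1.0, -0.005, 0.002], [-0.002, -0.0, -1.0]] [ -1.8   9.7   5.9  -0.1 -86.2   2.1]
[ 0.50716746 -0.2479664   0.5463803 ] [[-1.0, 0.002, -0.001], [0.001, 0.969, 0.249], [0.001, 0.249, -0.969]]
```

View pics/w1.png

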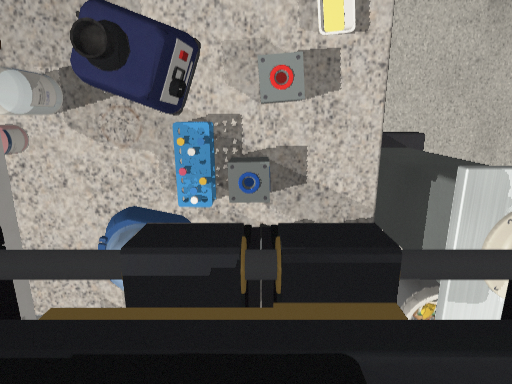

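The wrist picture shows the red collar at (282,77) and the blue collar at (249,182); the camera sees the area on the -y side of the tool. Next, go to the lever.

Emit:
play_rows(steps=[{"ax": 0, "ay": 0, "az": 0, "dx": -48.7, "dy": 4.4, "dz": 0, "claw": 0}, {"ax": 0, "ay": 0, "az": 0, "dx": -48.7, "dy": 4.4, "dz": 0, "claw": 0}, {"ax": 0, "ay": 0, "az": 0, "dx": -48.7, "dy": 4.4, "dz": 0, "claw": 0}, {"ax": 0, "ay": 0, "az": 0, "dx": -48.7, "dy": 4.4, "dz": 0, "claw": 0}, {"ax": 0, "ay": 0, "az": 0, "dx": -48.7, "dy": 4.4, "dz": 0, "claw": 0}, {"ax": 0, "ay": 0, "az": 0, "dx": -48.7, "dy": 4.4, "dz": 0, "claw": 0}, {"ax": 0, "ay": 0, "az": 0, "dx": -48.7, "dy": 4.4, "dz": 0, "claw": 0}, {"ax": 0, "ay": 0, "az": 0, "dx": -48.7, "dy": 4.4, "dz": 0, "claw": 0}, {"ax": 0, "ay": 0, "az": 0, "dx": -48.7, "dy": 4.4, "dz": 0, "claw": 0}, {"ax": 0, "ay": 0, "az": 0, "dx": -48.7, "dy": 4.4, "dz": 0, "claw": 0}, {"ax": 0, "ay": 0, "az": 0, "dx": 0, "dy": 0, "dz": 35, "claw": 0}, {"ax": 0, "ay": 0, "az": 0, "dx": 0, "dy": 0, "dz": 30, "claw": 0}, {"ax": 0, "ay": 0, "az": 0, "dx": 0, "dy": 0, "dz": 0, "claw": 0}])

```text
time_s: 3.45
tcp_pos: [0.4601, 0.3044, 0.3283]
ee_rot: [[0.0, -1.0, -0.009], [-1.0, -0.0, -0.007], [0.007, 0.009, -1.0]]
wrist_force: [0.6, -0.2, -0.5]
gripper_width: 0.007
gripper_force: 0.0
```

```bash
python3 - <<'E'
from h import *
c=load('w1');hsv=cv2.cvtColor(c['frame'],cv2.COLOR_BGR2HSV).astype(int)
def hit(c,u,v,z):
    d=np.array(c['rotation'])@[(u-c['cx'])/c['fx'],(v-c['cy'])/c['fy'],1]; o=np.array(c['xyz']); return o+d*(z-o[2])/d[2]
for n,box,m in(('red',(255,305,50,105),(hsv[...,0]<8)|(hsv[...,0]>172)),('blue',(225,272,157,207),(hsv[...,0]>105)&(hsv[...,0]<130))):
    m=m&(hsv[...,1]>150); k=np.zeros_like(m); k[box[2]:box[3],box[0]:box[1]]=1; y,x=np.nonzero(m&k)
    (cx,cy),r=cv2.minEnclosingCircle(np.stack([x,y],1).astype(np.float32)); print(n,cx,cy,r,hit(c,cx,cy,.065))
c=load('scene0');P=cloud(c)
hs=cv2.cvtColor(c['frame'],cv2.COLOR_BGR2HSV); m=((hs[...,0]<8)|(hs[...,0]>172))&(hs[...,1]>150)&(P[...,2]>.28)
p=P[m];p=p[np.abs(p[:,1]-.305)<.06]; print('handle axis',cv2.fitLine(p.astype(np.float32),cv2.DIST_HUBER,0,.01,.01).ravel(),p[:,1].min(),p[:,1].max())
s=sense();print(s['tcp_pos'],s['wrist_force'],np.round(s['joints'],1))
E
```

```text
red 281.2596130371094 76.66345977783203 12.110486030578613 [ 0.47694871 -0.30113076  0.065     ]
blue 248.5465087890625 182.51162719726562 10.559017181396484 [ 0.525074   -0.14777855  0.065     ]
handle axis [-0.12268832  0.99155766  0.0419638   0.47001025  0.3023084   0.30227533] 0.2618134322859822 0.3491301504777101
[0.46013401 0.30439569 0.32832379] [ 0.57517634 -0.17253256 -0.52562194] [ 50.3  12.2  -0.3  -0.1 -78.1 -50.2]
```

Emit:
play_rows(steps=[{"ax": 0, "ay": 0, "az": 0, "dx": 0, "dy": 0.5, "dz": 10, "claw": 0}, {"ax": 0, "ay": 0, "az": 0, "dx": 0, "dy": 0.5, "dz": 10, "claw": 0}, {"ax": 0, "ay": 0, "az": 0, "dx": 0, "dy": 0.5, "dz": 10, "claw": 0}, {"ax": 0, "ay": 0, "az": 0, "dx": 0, "dy": 0.5, "dz": 10, "claw": 0}, {"ax": 0, "ay": 0, "az": 0, "dx": 0, "dy": 0.5, "dz": 10, "claw": 0}, {"ax": 0, "ay": 0, "az": 0, "dx": 0, "dy": 0.5, "dz": 10, "claw": 0}, {"ax": 0, "ay": 0, "az": 0, "dx": 0, "dy": 0.5, "dz": 10, "claw": 0}, {"ax": 0, "ay": 0, "az": 0, "dx": 0, "dy": 0.5, "dz": 10, "claw": 0}, {"ax": 0, "ay": 0, "az": 0, "dx": 0, "dy": 0.5, "dz": 10, "claw": 0}, {"ax": 0, "ay": 0, "az": 0, "dx": 0, "dy": 0.5, "dz": 10, "claw": 0}, {"ax": 0, "ay": 0, "az": 0, "dx": 0, "dy": 0.5, "dz": 10, "claw": 0}, {"ax": 0, "ay": 0, "az": 0, "dx": 0, "dy": 0, "dz": 8, "claw": 0}, {"ax": 0, "ay": 0, "az": 0, "dx": 0, "dy": 0, "dz": 4, "claw": 0}, {"ax": 0, "ay": 0, "az": 0, "dx": 0, "dy": 0, "dz": 0, "claw": 0}])

```text
time_s: 4.85
tcp_pos: [0.4568, 0.3052, 0.2131]
ee_rot: [[-0.0, -1.0, 0.001], [-1.0, 0.0, 0.001], [-0.001, -0.001, -1.0]]
wrist_force: [-3.6, -0.5, 7.7]
gripper_width: 0.006
gripper_force: 3.2
```

```bash
python3 - <<'E'
from h import *
s=sense();print(s['tcp_pos'],s['wrist_force'],s['moment'])
E
```

```text
[0.4567848  0.30520722 0.21314513] [-3.641209   -0.454796    7.65967834] [-0.14617709  1.47657143 -0.02205436]
```

Emit:
play_rows(steps=[{"ax": 0, "ay": 0, "az": 0, "dx": 0, "dy": 0, "dz": 3, "claw": 0}, {"ax": 0, "ay": 0, "az": 0, "dx": 0, "dy": 0, "dz": 3, "claw": 0}, {"ax": 0, "ay": 0, "az": 0, "dx": 0, "dy": 0, "dz": 3, "claw": 0}, {"ax": 0, "ay": 0, "az": 0, "dx": 0, "dy": 0, "dz": 2, "claw": 0}, {"ax": 0, "ay": 0, "az": 0, "dx": 0, "dy": 0, "dz": 1, "claw": 0}, {"ax": 0, "ay": 0, "az": 0, "dx": 0, "dy": 0, "dz": 0, "claw": 0}])

```text
time_s: 5.45
tcp_pos: [0.4573, 0.3053, 0.2019]
ee_rot: [[-0.0, -1.0, 0.002], [-1.0, 0.0, 0.002], [-0.002, -0.002, -1.0]]
wrist_force: [-3.2, -1.4, 6.6]
gripper_width: 0.009
gripper_force: 3.4
```

Emit:
play_rows(steps=[{"ax": 0, "ay": 0, "az": 0, "dx": 0, "dy": 0, "dz": 1, "claw": 0}, {"ax": 0, "ay": 0, "az": 0, "dx": 0, "dy": 0, "dz": 1, "claw": 0}, {"ax": 0, "ay": 0, "az": 0, "dx": 0, "dy": 0, "dz": 1, "claw": 0}, {"ax": 0, "ay": 0, "az": 0, "dx": 0, "dy": 0, "dz": 0, "claw": 0}])

```text
time_s: 5.85
tcp_pos: [0.4575, 0.3054, 0.2006]
ee_rot: [[0.0, -1.0, 0.003], [-1.0, -0.0, 0.002], [-0.002, -0.003, -1.0]]
wrist_force: [-5.8, -1.6, 13.5]
gripper_width: 0.009
gripper_force: 6.7
```

```bash
python3 - <<'E'
from h import *
c=snap('side','side1');P=cloud(c);hs=cv2.cvtColor(c['frame'],cv2.COLOR_BGR2HSV); m=((hs[...,0]<8)|(hs[...,0]>172))&(hs[...,1]>130)&(P[...,1]>.2)&(P[...,2]>.1)
p=P[m];print(len(p),np.round(np.percentile(p,[3,50,97],axis=0),3))
s=sense();print(s['tcp_pos'],s['wrist_force'])
k=c['frame'][60:240,180:340];cv2.imwrite('pics/lev.png',cv2.resize(k,None,fx=3,fy=3,interpolation=cv2.INTER_CUBIC))
E
```

```text
88 [[0.441 0.259 0.172]
 [0.453 0.28  0.185]
 [0.465 0.335 0.203]]
[0.45742803 0.30540821 0.20064618] [-5.14864427 -1.93240971 14.6884425 ]
```

View pics/lev.png

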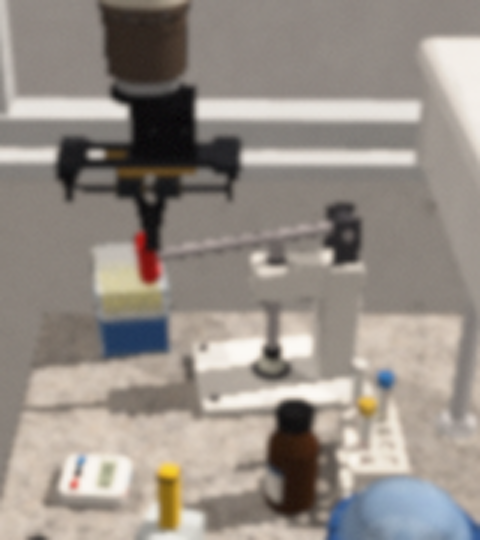

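The picture shows the fingers on the handle with the lever just below level, and the force has doubled over the last 1.3 mm. It is at the stop. Now I'll release it and go to view the stylus.

Emit:
play_rows(steps=[{"ax": 0, "ay": 0, "az": 0, "dx": 0, "dy": 0, "dz": -20, "claw": 0}, {"ax": 0, "ay": 0, "az": 0, "dx": 0, "dy": 0, "dz": -40, "claw": 0}, {"ax": 0, "ay": 0, "az": 0, "dx": 0, "dy": 0, "dz": -45, "claw": 0}, {"ax": 0, "ay": 0, "az": 0, "dx": 0, "dy": 0, "dz": -45, "claw": 0}, {"ax": 0, "ay": 0, "az": 0, "dx": 0, "dy": 0, "dz": -45, "claw": 0}, {"ax": 0, "ay": 0, "az": 0, "dx": 43, "dy": -6, "dz": 0, "claw": 40}, {"ax": 0, "ay": 0, "az": 0, "dx": 43, "dy": -6, "dz": 0, "claw": 40}, {"ax": 0, "ay": 0, "az": 0, "dx": 43, "dy": -6, "dz": 0, "claw": 40}, {"ax": 0, "ay": 0, "az": 0, "dx": 43, "dy": -6, "dz": 15, "claw": 40}, {"ax": 0, "ay": 0, "az": 0, "dx": 43, "dy": -6, "dz": 15, "claw": 40}, {"ax": 0, "ay": 0, "az": 0, "dx": 0, "dy": 0, "dz": 0, "claw": 40}, {"ax": 0, "ay": 0, "az": 0, "dx": 0, "dy": 0, "dz": 0, "claw": 40}])

```text
time_s: 7.1
tcp_pos: [0.4871, 0.0891, 0.3622]
ee_rot: [[-0.003, -1.0, 0.002], [-1.0, 0.003, 0.001], [-0.001, -0.002, -1.0]]
wrist_force: [0.5, 0.0, 1.1]
gripper_width: 0.445
gripper_force: 0.0
```

```bash
python3 - <<'E'
from h import *
c=snap('side','side2');P=cloud(c);hs=cv2.cvtColor(c['frame'],cv2.COLOR_BGR2HSV); m=((hs[...,0]<8)|(hs[...,0]>172))&(hs[...,1]>130)&(P[...,1]>.2)&(P[...,2]>.1)
p=P[m];print('lever',len(p),np.round(np.percentile(p,[3,50,97],axis=0),3))
c=snap('wrist','w2');s=sense();print(s['tcp_pos'],s['wrist_force'],c['xyz'],np.round(c['rotation'],3).tolist())
E
```

```text
lever 110 [[0.459 0.261 0.288]
 [0.473 0.286 0.302]
 [0.483 0.343 0.306]]
[0.48719627 0.09073641 0.36250568] [ 0.54017972 -0.16017532  0.16674015] [0.48697456 0.02174342 0.51047781] [[-1.0, 0.002, 0.002], [0.003, 0.968, 0.249], [-0.001, 0.249, -0.968]]
```

View pics/w2.png

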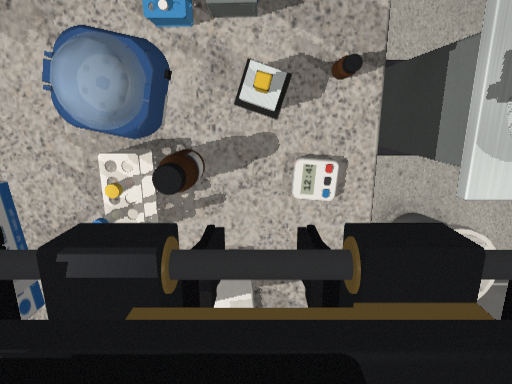

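The lever is back up (handle top at 0.302). The wrist picture shows the stylus at (263,81) on the stand, turned by about 15–20 degrees. An enlarged crop will give the yaw and lean.

```bash
python3 - <<'E'
from h import *
c=load('w2');P=cloud(c);hs=cv2.cvtColor(c['frame'],cv2.COLOR_BGR2HSV)
k=c['frame'][50:125,225:305];cv2.imwrite('pics/sty.png',cv2.resize(k,None,fx=7,fy=7,interpolation=cv2.INTER_CUBIC))
yel=(hs[...,0]>15)&(hs[...,0]<32)&(hs[...,1]>150)
box=np.zeros(yel.shape,bool);box[55:115,230:300]=1
p=P[yel&box];print(len(p),np.round(np.percentile(p,[2,50,98],axis=0),4))
t=yel&box&(np.abs(P[...,2]-.136)<.006); y,x=np.nonzero(t);print('top n',len(x),np.round(P[t].mean(0),4),'rect px',cv2.minAreaRect(np.stack([x,y],1).astype(np.float32)))
q=P[t][:,:2].astype(np.float32);print(cv2.minAreaRect(q*1000))
st=box&(np.abs(P[...,2]-.07)<.004)&~yel; print('stand',cv2.minAreaRect((P[st][:,:2]*1000).astype(np.float32)))
f=box&(P[...,2]<.012)&(c['frame'].max(2)<50);print('foot',cv2.minAreaRect((P[f][:,:2]*1000).astype(np.float32)))
E
```

```text
291 [[ 0.4768 -0.0244  0.0994]
 [ 0.4856 -0.0149  0.1354]
 [ 0.4935 -0.006   0.1374]]
top n 263 [ 0.4852 -0.0156  0.1355] rect px ((262.3679504394531, 80.46226501464844), (15.796462059020996, 16.895347595214844), 15.945395469665527)
((485.2281188964844, -15.607977867126465), (17.513986587524414, 17.423274993896484), 74.41358947753906)
stand ((485.15087890625, -15.945453643798828), (49.98121643066406, 49.73358154296875), 71.31499481201172)
foot ((484.7237243652344, -16.30832290649414), (67.98495483398438, 68.93412780761719), 71.50608825683594)
```

View pics/sty.png

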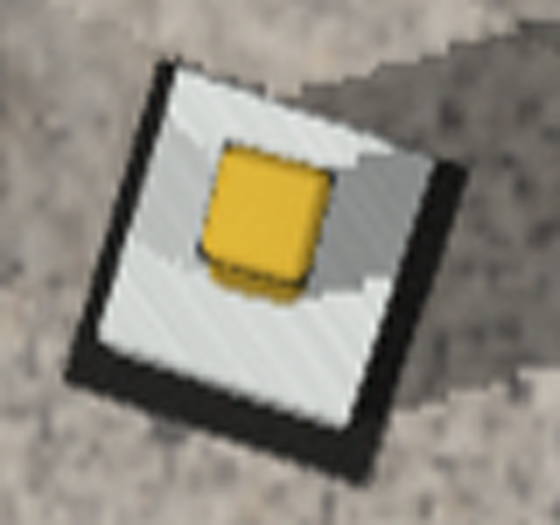

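The top centre is (0.4852, -0.0156), the same as the stand centre, so the stylus is nearly upright. Its flats are at -15.6° yaw. Next, hover over it.

Emit:
play_rows(steps=[{"ax": 0, "ay": 0, "az": 0, "dx": 36, "dy": 1, "dz": 0, "claw": 45}, {"ax": 0, "ay": 0, "az": 0, "dx": 36, "dy": 1, "dz": 0, "claw": 45}, {"ax": 0, "ay": 0, "az": 0, "dx": 34.3, "dy": 0, "dz": 0, "claw": 45}, {"ax": 0, "ay": 0, "az": 7.8, "dx": 0, "dy": 0, "dz": 40, "claw": 45}, {"ax": 0, "ay": 0, "az": 7.8, "dx": 0, "dy": 0, "dz": 40, "claw": 45}, {"ax": 0, "ay": 0, "az": 0, "dx": 0, "dy": 0, "dz": 40, "claw": 45}, {"ax": 0, "ay": 0, "az": 0, "dx": 0, "dy": 0, "dz": 40, "claw": 45}, {"ax": 0, "ay": 0, "az": 0, "dx": 0, "dy": 0, "dz": 0, "claw": 45}, {"ax": 0, "ay": 0, "az": 0, "dx": 0, "dy": 0, "dz": 0, "claw": 45}, {"ax": 0, "ay": 0, "az": 0, "dx": 0, "dy": 0, "dz": 0, "claw": 45}])

```text
time_s: 8.2
tcp_pos: [0.4868, -0.0151, 0.2043]
ee_rot: [[-0.267, -0.964, 0.005], [-0.964, 0.267, 0.001], [-0.002, -0.005, -1.0]]
wrist_force: [-0.0, -0.3, 0.2]
gripper_width: 0.517
gripper_force: 0.0
```

```bash
python3 - <<'E'
from h import *
s=sense();R=np.array(s['ee_rot']);print(s['tcp_pos'],np.round(R,3).tolist(),s['wrist_force'],'tool-mm',R.T@(np.array([.4852,-.0156,.098])-s['tcp_pos'])*1000)
E
```

```text
[ 0.48682523 -0.01506811  0.2042556 ] [[-0.267, -0.964, 0.005], [-0.964, 0.267, 0.001], [-0.002, -0.005, -1.0]] [-0.03522821 -0.32338997  0.23852174] tool-mm [  1.16582255   1.94425781 106.24517189]
```

Emit:
play_rows(steps=[{"ax": 0, "ay": 0, "az": 0, "dx": 1, "dy": 1.5, "dz": 25, "claw": 45}, {"ax": 0, "ay": 0, "az": 0, "dx": 0, "dy": 0, "dz": 25, "claw": 45}, {"ax": 0, "ay": 0, "az": 0, "dx": 0, "dy": 0, "dz": 25, "claw": 45}, {"ax": 0, "ay": 0, "az": 0, "dx": 0, "dy": 0, "dz": 20, "claw": 45}, {"ax": 0, "ay": 0, "az": 0, "dx": 0, "dy": 0, "dz": 11, "claw": 45}, {"ax": 0, "ay": 0, "az": 0, "dx": 0, "dy": 0, "dz": 0, "claw": 45}, {"ax": 0, "ay": 0, "az": 0, "dx": 0, "dy": 0, "dz": 0, "claw": 45}, {"ax": 0, "ay": 0, "az": 0, "dx": 0, "dy": 0, "dz": 0, "claw": 45}])

```text
time_s: 9.0
tcp_pos: [0.4843, -0.0162, 0.0971]
ee_rot: [[-0.269, -0.963, 0.003], [-0.963, 0.269, 0.001], [-0.002, -0.003, -1.0]]
wrist_force: [0.3, -0.3, 0.0]
gripper_width: 0.516
gripper_force: 0.0
```

```bash
python3 - <<'E'
from h import *
s=sense();R=np.array(s['ee_rot']);print(s['tcp_pos'],np.round(R,3).tolist(),s['wrist_force'],'tool-mm',R.T@(np.array([.4852,-.0156,.098])-s['tcp_pos'])*1000)
E
```

```text
[ 0.48427403 -0.01619294  0.09706139] [[-0.269, -0.963, 0.003], [-0.963, 0.269, 0.001], [-0.002, -0.003, -1.0]] [ 0.26653217 -0.26593232  0.01280837] tool-mm [-0.82136239 -0.73538929 -0.93517837]
```

Within 1 mm, so close the fingers.

Emit:
play_rows(steps=[{"ax": 0, "ay": 0, "az": 0, "dx": -0.5, "dy": -0.6, "dz": 0, "claw": 25}, {"ax": 0, "ay": 0, "az": 0, "dx": 0, "dy": 0, "dz": 0, "claw": 20}, {"ax": 0, "ay": 0, "az": 0, "dx": 0, "dy": 0, "dz": 0, "claw": 10}, {"ax": 0, "ay": 0, "az": 0, "dx": 0, "dy": 0, "dz": 0, "claw": 5}, {"ax": 0, "ay": 0, "az": 0, "dx": 0, "dy": 0, "dz": 0, "claw": 5}, {"ax": 0, "ay": 0, "az": 0, "dx": 0, "dy": 0, "dz": 0, "claw": 5}, {"ax": 0, "ay": 0, "az": 0, "dx": 0, "dy": 0, "dz": 0, "claw": 5}, {"ax": 0, "ay": 0, "az": 0, "dx": 0, "dy": 0, "dz": 0, "claw": 5}])

```text
time_s: 9.8
tcp_pos: [0.4838, -0.0162, 0.0956]
ee_rot: [[-0.269, -0.963, 0.0], [-0.963, 0.269, -0.0], [-0.0, -0.0, -1.0]]
wrist_force: [-0.1, 0.1, 0.8]
gripper_width: 0.204
gripper_force: 30.0
```

The stylus is gripped (17.7 mm, 30 N). Next, lift and carry it over the red hole.

Emit:
play_rows(steps=[{"ax": 0, "ay": 0, "az": 0, "dx": 0, "dy": 0, "dz": -15, "claw": 5}, {"ax": 0, "ay": 0, "az": 0, "dx": 0, "dy": 0, "dz": -25, "claw": 5}, {"ax": 0, "ay": 0, "az": 0, "dx": 0, "dy": 0, "dz": -30, "claw": 5}, {"ax": 0, "ay": 0, "az": 0, "dx": 0, "dy": 0, "dz": -30, "claw": 5}, {"ax": 0, "ay": 0, "az": 0, "dx": 0, "dy": 0, "dz": -20, "claw": 5}, {"ax": 0, "ay": 0, "az": 0, "dx": 0, "dy": 0, "dz": 0, "claw": 5}, {"ax": 0, "ay": 0, "az": 0, "dx": 23, "dy": -6, "dz": 0, "claw": 5}, {"ax": 0, "ay": 0, "az": 0, "dx": 35, "dy": -9, "dz": 0, "claw": 5}, {"ax": 0, "ay": 0, "az": 0, "dx": 35, "dy": -9, "dz": 0, "claw": 5}, {"ax": 0, "ay": 0, "az": 0, "dx": 35, "dy": -9, "dz": 0, "claw": 5}, {"ax": 0, "ay": 0, "az": 0, "dx": 35, "dy": -9, "dz": 0, "claw": 5}, {"ax": 0, "ay": 0, "az": 0, "dx": 35, "dy": -9, "dz": 0, "claw": 5}, {"ax": 0, "ay": 0, "az": 0, "dx": 35, "dy": -9, "dz": 0, "claw": 5}, {"ax": 0, "ay": 0, "az": 0, "dx": 27, "dy": -6, "dz": 0, "claw": 5}, {"ax": 0, "ay": 0, "az": 0, "dx": 16, "dy": -4, "dz": 0, "claw": 5}, {"ax": 0, "ay": 0, "az": 0, "dx": 0, "dy": 0, "dz": 0, "claw": 5}, {"ax": 0, "ay": 0, "az": 0, "dx": 0, "dy": 0, "dz": 0, "claw": 5}, {"ax": 0, "ay": 0, "az": 0, "dx": 0, "dy": 0, "dz": 0, "claw": 5}])

```text
time_s: 11.6
tcp_pos: [0.4769, -0.2998, 0.2152]
ee_rot: [[-0.268, -0.963, -0.001], [-0.963, 0.268, 0.0], [-0.0, 0.001, -1.0]]
wrist_force: [0.2, 0.2, -0.0]
gripper_width: 0.208
gripper_force: 30.0
```

```bash
python3 - <<'E'
from h import *
w=snap('wrist','w3');d=snap('side','side3')
s=sense();R=np.array(s['ee_rot']);print(s['time_s'],s['tcp_pos'],np.round(R,3).tolist(),s['wrist_force'],s['gripper_width'])
a=w['frame'][130:270,170:340];b=d['frame'][240:370,150:300]
a=cv2.resize(a,(510,420),interpolation=cv2.INTER_CUBIC);b=cv2.resize(b,None,fx=2.8,fy=2.8,interpolation=cv2.INTER_CUBIC)[:364]
o=np.zeros((420,510+b.shape[1],3),np.uint8)[:, :800];o[:,:510]=a;o[:364,510:]=b[:,:290];cv2.imwrite('pics/m3.png',o)
E
```

```text
11.7 [ 0.47709504 -0.29981141  0.21562221] [[-0.268, -0.964, 0.0], [-0.964, 0.268, 0.0], [-0.0, -0.0, -1.0]] [-0.24480774  0.37288463 -0.2489283 ] 0.2007006055276354
```

View pics/m3.png

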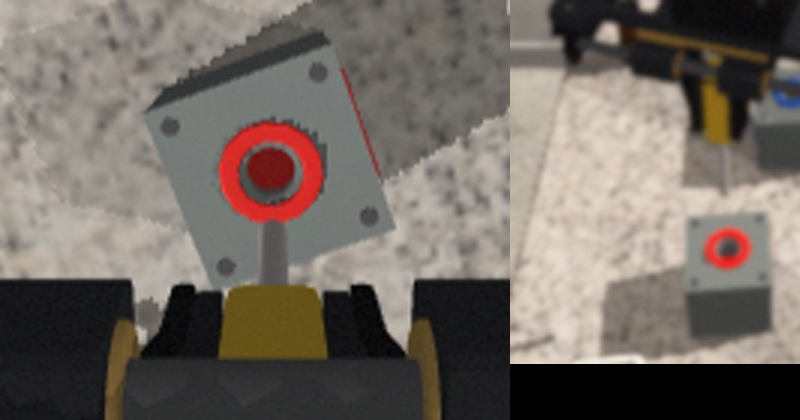

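The left half shows the shaft tip at about crop (273,222), that is px (261,204). The red collar centre is at crop (272,173), px (260.7,187.7). The right half shows the stylus hanging straight above the station. I'll compute both positions.

```bash
cat >> h.py <<'E'
def hit(c,u,v,z):
    d=np.array(c['rotation'])@[(u-c['cx'])/c['fx'],(v-c['cy'])/c['fy'],1]; o=np.array(c['xyz']); return o+d*(z-o[2])/d[2]
E
python3 - <<'E'
from h import *
c=load('w3');P=cloud(c);f=c['frame'];hs=cv2.cvtColor(f,cv2.COLOR_BGR2HSV).astype(int)
red=((hs[...,0]<8)|(hs[...,0]>172))&(hs[...,1]>150)&(hs[...,2]>170);red[:, :235]=0;red[:,285:]=0;red[:160]=0;red[215:]=0
y,x=np.nonzero(red);e=cv2.fitEllipse(cv2.convexHull(np.stack([x,y],1)[y<200].astype(np.int32)));print('ring',e,hit(c,*e[0],.065),'depth',np.median(P[red],0))
for v in range(196,226,3):
    r=P[v,:,2];u=np.where((r>.085)&(r<.25)&(np.abs(np.arange(512)-261)<14))[0]
    if len(u): print(v,u.min(),u.max(),np.round(np.median(P[v,u],0),4))
R=np.array(c['rotation']);s=sense()
print('nominal tip',s['tcp_pos'][:2], 'cam axis',R[:,2])
for z in(.122,.1245):print(hit(c,261,204,z))
d=load('side3');P=cloud(d)
hs=cv2.cvtColor(d['frame'],cv2.COLOR_BGR2HSV).astype(int);m=((hs[...,0]<8)|(hs[...,0]>172))&(hs[...,1]>130)&(np.abs(P[...,2]-.065)<.02)&(P[...,1]<-.2)
y,x=np.nonzero(m);e=cv2.fitEllipse(cv2.convexHull(np.stack([x,y],1).astype(np.int32)));print('side ring',e,hit(d,*e[0],.065))
for v in range(296,312):
    r=P[v,:,1];u=np.where((np.abs(np.arange(512)-227)<6)&(P[v,:,2]>.09))[0]
    if len(u):print(v,u.min(),u.max(),np.round(np.median(P[v,u],0),4))
E
```

```text
ring ((259.7350158691406, 187.083740234375), (32.46342086791992, 33.986087799072266), 90.11396789550781) [ 0.47727584 -0.30162473  0.065     ] depth [ 0.47685208 -0.30209065  0.064883  ]
205 257 264 [ 0.4765 -0.302   0.1299]
208 256 265 [ 0.4764 -0.3019  0.1374]
211 256 265 [ 0.4764 -0.302   0.1456]
214 256 265 [ 0.4764 -0.302   0.1535]
217 256 265 [ 0.4764 -0.3022  0.1594]
220 256 265 [ 0.4765 -0.302   0.1656]
223 256 265 [ 0.4764 -0.3021  0.1723]
nominal tip [ 0.47709504 -0.29981141] cam axis [ 0.06575013  0.23969326 -0.96861967]
[ 0.47650691 -0.30048488  0.122     ]
[ 0.47632579 -0.3011597   0.1245    ]
side ring ((257.32745361328125, 332.3055419921875), (24.149497985839844, 78.14280700683594), 97.04713439941406) [ 0.54051338 -0.31100393  0.065     ]
296 225 227 [ 0.4788 -0.3005  0.1678]
297 225 227 [ 0.4786 -0.3004  0.1648]
298 225 227 [ 0.4784 -0.3011  0.1626]
299 225 227 [ 0.4782 -0.301   0.1594]
300 225 228 [ 0.4791 -0.3014  0.157 ]
301 225 228 [ 0.4791 -0.2996  0.1516]
302 225 228 [ 0.4789 -0.3014  0.1509]
303 225 228 [ 0.4788 -0.3009  0.1471]
304 225 228 [ 0.4787 -0.3009  0.144 ]
305 225 228 [ 0.4785 -0.3004  0.1403]
306 225 228 [ 0.4785 -0.3009  0.1378]
307 225 228 [ 0.4784 -0.3     0.1335]
308 225 228 [ 0.4784 -0.3016  0.1324]
309 226 228 [ 0.4793 -0.3009  0.1284]
```

The tip axis is at about (0.4773, -0.299) and the hole at about (0.4772, -0.3014), so I'll shift -2 mm in y and go down into the hole.

Emit:
play_rows(steps=[{"ax": 0, "ay": 0, "az": 0, "dx": 2, "dy": -0.5, "dz": 15, "claw": 5}, {"ax": 0, "ay": 0, "az": 0, "dx": 0, "dy": 0, "dz": 20, "claw": 5}, {"ax": 0, "ay": 0, "az": 0, "dx": 0, "dy": 0, "dz": 10, "claw": 5}, {"ax": 0, "ay": 0, "az": 0, "dx": 0, "dy": 0, "dz": 5, "claw": 5}, {"ax": 0, "ay": 0, "az": 0, "dx": 0, "dy": 0, "dz": 5, "claw": 5}, {"ax": 0, "ay": 0, "az": 0, "dx": 0, "dy": 0, "dz": 5, "claw": 5}, {"ax": 0, "ay": 0, "az": 0, "dx": 0, "dy": 0, "dz": 5, "claw": 5}, {"ax": 0, "ay": 0, "az": 0, "dx": 0, "dy": 0, "dz": 5, "claw": 5}, {"ax": 0, "ay": 0, "az": 0, "dx": 0, "dy": 0, "dz": 5, "claw": 5}, {"ax": 0, "ay": 0, "az": 0, "dx": 0, "dy": 0, "dz": 0, "claw": 5}, {"ax": 0, "ay": 0, "az": 0, "dx": 0, "dy": 0, "dz": 0, "claw": 5}])

```text
time_s: 12.8
tcp_pos: [0.4769, -0.303, 0.1405]
ee_rot: [[-0.269, -0.963, -0.0], [-0.963, 0.269, -0.0], [0.0, 0.0, -1.0]]
wrist_force: [0.3, -0.9, -0.4]
gripper_width: 0.203
gripper_force: 30.0
```

Emit:
play_rows(steps=[{"ax": 0, "ay": 0, "az": 0, "dx": 0, "dy": 0, "dz": 3, "claw": 5}, {"ax": 0, "ay": 0, "az": 0, "dx": 0, "dy": 0, "dz": 3, "claw": 5}, {"ax": 0, "ay": 0, "az": 0, "dx": 0, "dy": 0, "dz": 3, "claw": 5}, {"ax": 0, "ay": 0, "az": 0, "dx": 0, "dy": 0, "dz": 2, "claw": 5}, {"ax": 0, "ay": 0, "az": 0, "dx": 0, "dy": 0, "dz": 1, "claw": 5}, {"ax": 0, "ay": 0, "az": 0, "dx": 0, "dy": 0, "dz": 0, "claw": 5}, {"ax": 0, "ay": 0, "az": 0, "dx": 0, "dy": 0, "dz": 0, "claw": 5}])

```text
time_s: 13.5
tcp_pos: [0.4768, -0.3029, 0.1287]
ee_rot: [[-0.269, -0.963, -0.0], [-0.963, 0.269, -0.0], [0.0, 0.0, -1.0]]
wrist_force: [-0.7, 1.2, 1.2]
gripper_width: 0.206
gripper_force: 30.0
```

Emit:
play_rows(steps=[{"ax": 0, "ay": 0, "az": 0, "dx": 0, "dy": 0, "dz": 1, "claw": 5}, {"ax": 0, "ay": 0, "az": 0, "dx": 0, "dy": 0, "dz": 1, "claw": 5}, {"ax": 0, "ay": 0, "az": 0, "dx": 0, "dy": 0, "dz": 1, "claw": 5}, {"ax": 0, "ay": 0, "az": 0, "dx": 0, "dy": 0, "dz": 0, "claw": 5}, {"ax": 0, "ay": 0, "az": 0, "dx": 0, "dy": 0, "dz": 0, "claw": 5}])

```text
time_s: 14.0
tcp_pos: [0.4769, -0.3029, 0.1257]
ee_rot: [[-0.269, -0.963, -0.0], [-0.963, 0.269, -0.0], [0.0, 0.0, -1.0]]
wrist_force: [-0.5, 0.6, 2.9]
gripper_width: 0.204
gripper_force: 30.0
```

Emit:
play_rows(steps=[{"ax": 0, "ay": 0, "az": 0, "dx": 0, "dy": 0, "dz": 1, "claw": 5}, {"ax": 0, "ay": 0, "az": 0, "dx": 0, "dy": 0, "dz": 1, "claw": 5}, {"ax": 0, "ay": 0, "az": 0, "dx": 0, "dy": 0, "dz": 1, "claw": 5}, {"ax": 0, "ay": 0, "az": 0, "dx": 0, "dy": 0, "dz": 0, "claw": 5}, {"ax": 0, "ay": 0, "az": 0, "dx": 0, "dy": 0, "dz": 0, "claw": 5}])

```text
time_s: 14.5
tcp_pos: [0.4769, -0.3029, 0.1226]
ee_rot: [[-0.269, -0.963, -0.0], [-0.963, 0.269, -0.0], [0.0, 0.0, -1.0]]
wrist_force: [-1.1, 1.7, 4.4]
gripper_width: 0.202
gripper_force: 30.0
```

Emit:
play_rows(steps=[{"ax": 0, "ay": 0, "az": 0, "dx": 0, "dy": 0, "dz": 1, "claw": 5}, {"ax": 0, "ay": 0, "az": 0, "dx": 0, "dy": 0, "dz": 1, "claw": 5}, {"ax": 0, "ay": 0, "az": 0, "dx": 0, "dy": 0, "dz": 0, "claw": 5}, {"ax": 0, "ay": 0, "az": 0, "dx": 0, "dy": 0, "dz": 0, "claw": 5}])

```text
time_s: 14.9
tcp_pos: [0.477, -0.303, 0.1223]
ee_rot: [[-0.268, -0.963, 0.0], [-0.963, 0.268, -0.001], [0.001, -0.001, -1.0]]
wrist_force: [-3.6, 3.0, 13.5]
gripper_width: 0.205
gripper_force: 30.0
```

The force followed the button spring (2.9, then 4.4 N) and jumped to 13.5 N with almost no further travel, so the button is at its stop. I'll hold briefly and check that nothing creeps and nothing has moved.

Emit:
play_rows(steps=[{"ax": 0, "ay": 0, "az": 0, "dx": 0, "dy": 0, "dz": 0, "claw": 5}, {"ax": 0, "ay": 0, "az": 0, "dx": 0, "dy": 0, "dz": 0, "claw": 5}, {"ax": 0, "ay": 0, "az": 0, "dx": 0, "dy": 0, "dz": 0, "claw": 5}, {"ax": 0, "ay": 0, "az": 0, "dx": 0, "dy": 0, "dz": 0, "claw": 5}, {"ax": 0, "ay": 0, "az": 0, "dx": 0, "dy": 0, "dz": 0, "claw": 5}, {"ax": 0, "ay": 0, "az": 0, "dx": 0, "dy": 0, "dz": 0, "claw": 5}])

```text
time_s: 15.5
tcp_pos: [0.477, -0.303, 0.1223]
ee_rot: [[-0.268, -0.963, 0.0], [-0.963, 0.268, -0.001], [0.001, -0.001, -1.0]]
wrist_force: [-2.3, 2.5, 12.9]
gripper_width: 0.204
gripper_force: 30.0
```

```bash
python3 - <<'E'
from h import *
d=snap('side','side4');w=snap('wrist','w4');s=sense();print(s['time_s'],s['tcp_pos'],s['wrist_force'],s['gripper_width'],s['gripper_force'])
a=cv2.resize(w['frame'][130:270,170:340],(400,330),interpolation=cv2.INTER_CUBIC);b=cv2.resize(d['frame'][60:384,150:350],None,fx=1.8,fy=1.8)
o=np.zeros((583,760,3),np.uint8);o[:330,:400]=a;o[:b.shape[0],400:]=b;cv2.imwrite('pics/m4.png',o)
E
```

```text
15.6 [ 0.47696647 -0.30302255  0.12233294] [-3.65301927  3.36604673 12.24196161] 0.20556828480791137 30.00200475566089
```

View pics/m4.png

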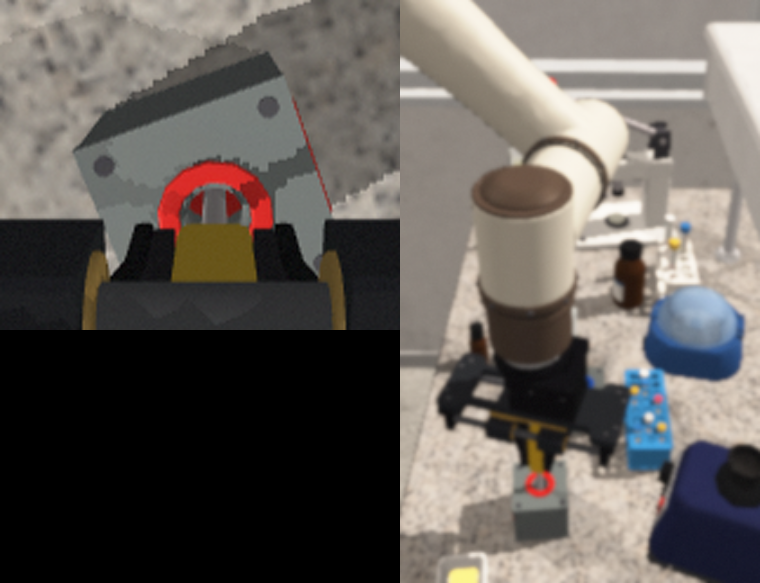

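The shaft goes down through the red hole to the button (crop (214,205)). The lever is up, the bystanders are undisturbed and the push is steady at about 12–13 N, so I'm handing in.

```bash
python3 -c "
from station import *
print(finish_job())"
```

```text
the job is handed in; nothing more can be done
None
```

I pushed the lever to its stop and it came back up, then used the gripped stylus to press the red reset button fully down; the job was handed in still holding it at about 12–13 N, with the blue station's button never approached and no bystander seen to move.

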